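Open the test-piece cabinet by its paddle latch

TASK

Open the small steel cabinet on the casting bench: lift the paddle handle on its door until the hidden pawl behind it lets go, then swing the door wide open, at least 60 degrees, and let go so that the paddle springs back down and the door stands open. Feel your way and do not force the latch, neither against its stop nor by pulling while the pawl still holds, and leave the ware and the mould beside the cabinet where they are.

Things in the scene. Friction and masses are not known exactly. Their poses are not given: they have to be found in the camera images.
- cabinet: Green steel cabinet fixed on the bench, 160 deep (x) x 220 wide (y) x 205 mm high. Origin: on the bench below the middle of the body's front edge; the body lies on its +x side, the door covers its front and faces -x, towards the robot. +z up. Its yaw varies.
- door_hinge (a point): Point on the door's vertical hinge axis, at the height of the paddle's pivot (182 mm above the bench). In the cabinet frame it is at (-7, +105, 182) mm: the hinge is on the +y side. Fixed.
- door (a joint): Door angle, rad: 0 shut, grows as the free (-y) edge swings towards the robot (clockwise from above), stop at 1.4. A 14 mm plate, 210 wide, from 14 to 202 mm above the bench, about 0.9 kg; slightly stiff hinge (2 N at the paddle), stays where it is left. While the pawl holds it has only about 2 mm of play.
- paddle_grip (a point): Centre of the rolled edge at the paddle's outer end: a level round bar 14 mm thick, 32 mm long, parallel to the door; pinch its flat ends from above. At rest at (-77, -65, 182) mm in the cabinet frame: 70 mm out from the door's mid-plane, 170 mm along it from the hinge. The level blade to the door is 24 wide, 5 mm thick. Axes as the cabinet's at rest.
- paddle (a joint): Paddle angle, rad, about a level axis in the door's mid-plane, 70 mm behind the rolled edge and level with it: 0 at rest, grows as the outer end lifts. A spring resists: 2 N at the rolled edge at rest, 1.5 N more per 0.2 rad; friction in a firm pinch adds some 4 N early on. The pawl lets go somewhere from 0.11 to 0.52; 0.04 to 0.08 rad further (3 to 5 mm of lift) it meets a hard stop.
- pawl: Hidden hook inside the door, rigid with the paddle, 50 mm long; catches behind a keeper, drops as the paddle lifts. Origin on the paddle's pivot, paddle's axes. Keeper and stop are set together, differently each time: lift slowly till the stop is felt, ease back 2 mm, pull. Keep pawl force under 25 N (up to 1.9 x the hand's push on the stop).
- mould_mid (a point): Centre of a plaster mould block with two black bands, 110 x 90 x 100 mm, loose on the bench left (+y) of the cabinet; leave it alone.
- casserole_mid (a point): Centre of a white lidded casserole, 126 mm across, 90 mm high, loose on the bench right (-y) of the cabinet; leave it alone.
- beaker_mid (a point): Centre of a white open beaker, 68 mm across, 85 mm high, loose on the bench to the right (-y) of the door's front; leave it alone.

How it is judged:
By the outcome, as a careful person would: the job done as asked, in the order asked, and still so for the second after the job is handed in, with the robot touching nothing.
It also fails if it takes over 72 s, if anything falls off the work surface, if the arm or the gripper's body presses on something with over 40 N, if the wrist force passes 120 N, or if a joint passes its speed limit or range.

ROBOT

A 6-joint arm with a two-finger parallel gripper is mounted at the origin on the work surface. World frame = base frame: x ahead of the robot, y to its left, z up, the work surface at z = 0. Lengths are in m, angles in rad, forces in N, time in s.
With the tool pointing down it reaches from about 0.275 to 0.825 m from the base axis. Payload 5.2 kg.
Tool frame: the origin (TCP) lies midway between the tips of the shut fingers; the grasp point (between the pads) lies 19 mm behind it; z points along the fingers, y is the direction in which the jaws open and shut (so a half turn about z gives the same grasp; the last joint's range is limited). The gripper opens to 93 mm and grips with 3 to 60 N. Pads are 15 mm wide; open, the fingers measure 128 mm over their backs; the gripper's body (75 mm by 188 mm) begins 65 mm behind the grasp point.
Start: joints at [1.022, 0.259, 1.535, -0, 1.348, -0.203], TCP at [0.186, 0.517, 0.219] pointing down, gripper open.
Joint ranges: [-3.14, 3.14], [-0.91, 2.08], [0.19, 2.58], [-1.22, 4.36], [0.22, 2.71], [-3.12, 3.12]. Speed limits (rad/s): [2.57, 2.57, 3.14, 3.14, 3.14, 3.14].

INTERFACE

Orientations are given as a unit quaternion [w, x, y, z].
In Python, from plant import status, imaging, hand_in gives the robot as it stands.
- The arm moves only by the shell command python3 -m creep 'ROWS'. ROWS is JSON, a list that holds one entry, the list of rows, each a list of 7 numbers: the shift along the tool's x, y, z in cm, then the turn, a rotation vector about the tool's x, y, z in rad, then the opening in per cent of the stroke, from 0 (shut) to 100 (fully open). In form: [[[tx, ty, tz, rx, ry, rz, hand], ...]]. A call has exactly 8 rows; each row shifts and turns the pose as measured when the row begins, along the tool's axes as they then stand; what a row does not reach is not made up. A row lasts 1/12 s, in which the tool goes at most 41.7 mm and 7.16 degrees, less where a joint would pass 70% of its speed; a pose out of reach is approached as far as the arm can. A call is refused whole if a number of a shift passes 4.17 or a number of a turn 0.125, either way. A call with a gripper value outside its range is refused whole. The fingers move at their own pace and stop on an object; the grip force is fixed at half the most. Time passes only in rows, so rows that do not move let the fingers close, or fill a call up. It gives the time, the measured TCP pose, the force and the opening at its end, in the units of the state.
- status.observe(): the state, without advancing time (a new reading comes with each control period).
- imaging.get_image(name): name is "side" or "top" or "wrist"; returns the picture (400x640x3 uint8, blue, green, red); there is no depth.
- imaging.camera_info(name): a dict with "intrinsics" (3x3 intrinsics, pixels), "distortion" ([k1, k2, p1, p2, k3] as OpenCV has them; the pictures are not rectified), "cam_to_world" (4x4, takes a point from camera to world coordinates). Camera axes: x right, y down, z forward; pixel columns grow to the right and rows downward; lengths in m; the calibration is good to about 2 mm. A picture is of the moment at which its call begins: read the wrist's pose just before it. camera_info takes no time and is no camera call; for the wrist camera it gives the pose at the moment of the call.
- hand_in(): hands the job in, once; it reports no verdict.
The state is a dict: "clock": time; "joint_positions": joint angles; "qvel": joint speeds; "tau": joint torques, N m; "tcp_pos": TCP position; "ee_rot": TCP orientation; "wrist_force": force on the tool from outside, world axes, zero at the start; "torque": the same for the moment, N m; "width": finger opening in m.
Only numpy, scipy, OpenCV 4.12 (cv2) and the standard library are available. Lean on these libraries where they do the work, as an engineer would, in place of code of your own. Each camera call takes 0.05 s, during which the arm holds its last target.

## Working session

There is one attempt and no reset: what is moved stays moved. The work goes in short steps, Python scripts to look and compute and a shell command to move; the robot and the scene stay as the last step left them, time stands still between calls to the robot, and variables do not carry over. Pictures are saved under pics/ and viewed, and the job is handed in when it is done.

```bash
ls; mkdir -p pics; python3 - <<'E'
from plant import status, imaging
import cv2
s=status.observe(); print(s)
for n in ("side","top","wrist"):
    i=imaging.camera_info(n); print(n,i)
    cv2.imwrite(f"pics/{n}0.png",imaging.get_image(n))
E
```

```text
pics
{'clock': 0.0, 'joint_positions': array([ 1.02218816e+00,  2.59337899e-01,  1.53607044e+00, -3.37103128e-05,
        1.34800280e+00, -2.02809158e-01]), 'qvel': array([ 0.00019114,  0.0002819 , -0.00181263, -0.0008148 , -0.00186371,
        0.00188405]), 'tau': array([-6.57809196e-04, -4.37324059e+01, -2.83999836e+01,  7.18036992e-02,
        4.16089827e-02, -1.61043590e-04]), 'tcp_pos': array([0.18612484, 0.51696856, 0.21782554]), 'ee_rot': array([-3.18341513e-04,  1.72035588e-01,  9.85090315e-01, -8.51852104e-04]), 'wrist_force': array([ 0.82266652,  0.47663866, -0.44275046]), 'torque': array([-0.06207828, -0.02043735, -0.01832758]), 'width': 0.09261992105078419}
side {'intrinsics': array([[419.96912792,   0.        , 318.67260066],
       [  0.        , 419.96912792, 203.32542306],
       [  0.        ,   0.        ,   1.        ]]), 'distortion': array([-0.02800785,  0.        ,  0.        ,  0.        ,  0.        ]), 'cam_to_world': array([[-0.98795077, -0.10505077,  0.11365563,  0.50428655],
       [-0.15348669,  0.75934417, -0.63232766,  0.63419899],
       [-0.01987724, 
[... 447 characters left out ...]
  [-0.99942538, -0.01931026, -0.02785735,  0.04544034],
       [ 0.03076636, -0.17189705, -0.98463437,  0.98776092],
       [ 0.        ,  0.        ,  0.        ,  1.        ]])}
wrist {'intrinsics': array([[359.74994887,   0.        , 317.78767861],
       [  0.        , 359.74994887, 197.21126154],
       [  0.        ,   0.        ,   1.        ]]), 'distortion': array([0.01374796, 0.        , 0.        , 0.        , 0.        ]), 'cam_to_world': array([[ 0.33891666,  0.90955629,  0.24050541,  0.11941993],
       [ 0.94081481, -0.32718566, -0.08841397,  0.54136313],
       [-0.00172757,  0.25623602, -0.9666127 ,  0.38310961],
       [ 0.        ,  0.        ,  0.        ,  1.        ]])}
```

View pics/top0.png

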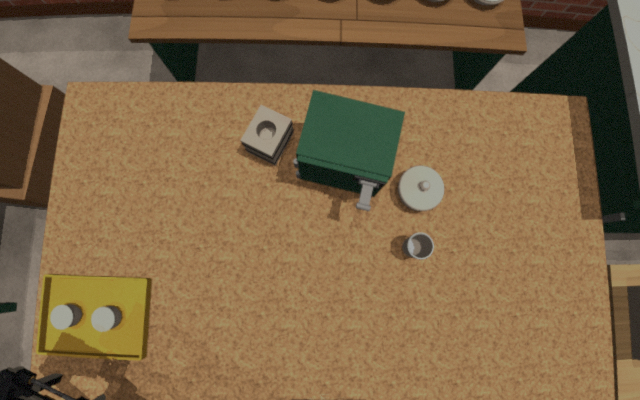

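View pics/side0.png

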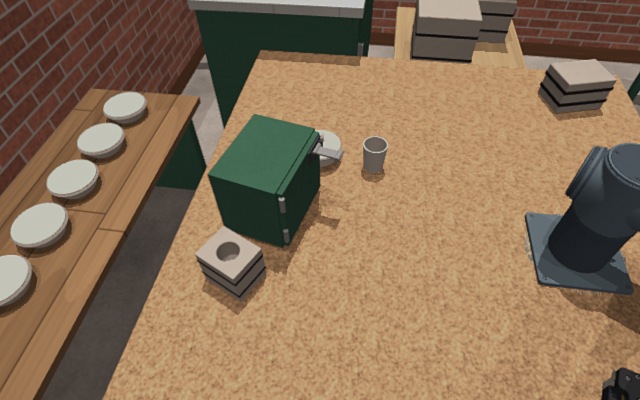

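View pics/wrist0.png

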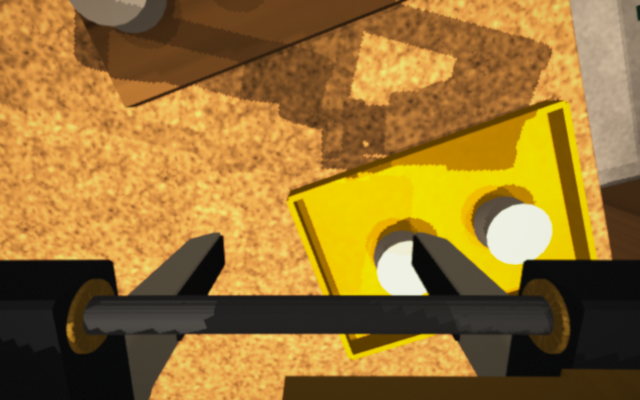

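Top view: the cabinet roof spans about (303–403, 95–180), the paddle sits at (366,193), the mould at (267,135), the casserole at (421,188) and the beaker at (419,246). Side view: paddle at (327,152), hinge knuckles at (283,205–235).

```bash
python3 - <<'E'
import cv2
a=cv2.imread("pics/top0.png")[80:280,230:470]; cv2.imwrite("pics/topc.png",cv2.resize(a,None,fx=3,fy=3,interpolation=cv2.INTER_CUBIC)[:600])
a=cv2.imread("pics/side0.png")[100:260,200:400]; cv2.imwrite("pics/sidec.png",cv2.resize(a,None,fx=3.7,fy=3.7,interpolation=cv2.INTER_CUBIC))
E
```

```text
(no output)
```

View pics/topc.png

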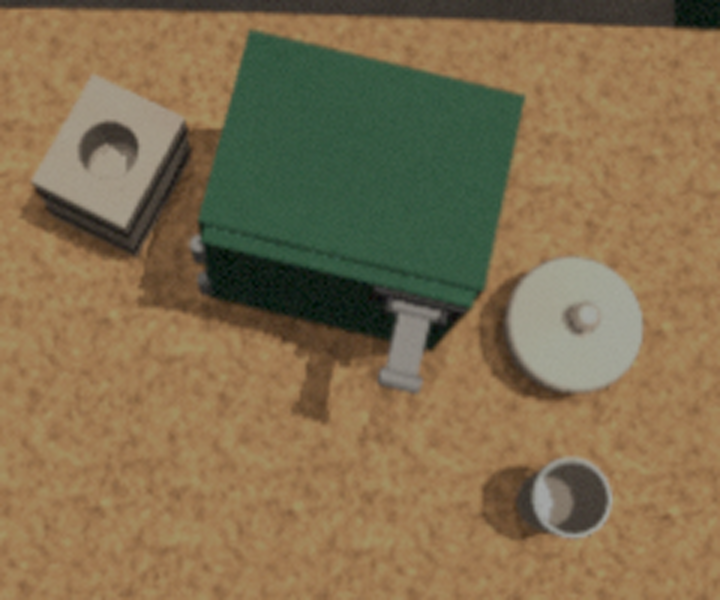

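View pics/sidec.png

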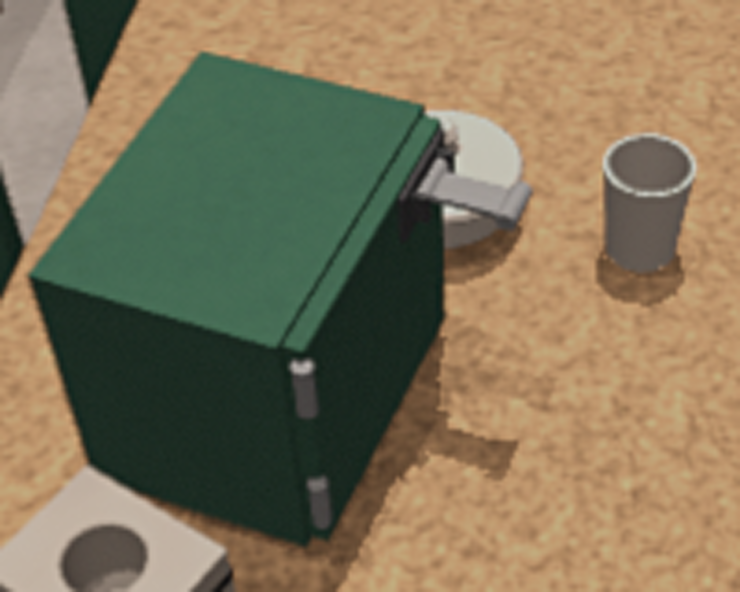

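```bash
cat > h.py <<'E'
import numpy as np, cv2
from plant import imaging
def ray(n,uv,info=None):
    i=info or imaging.camera_info(n); T=i["cam_to_world"]
    p=cv2.undistortPoints(np.array([[uv]],float),i["intrinsics"],i["distortion"])[0,0]
    return T[:3,3], T[:3,:3]@np.array([p[0],p[1],1])
def plane(n,uv,z,info=None):
    o,d=ray(n,uv,info); return o+d*(z-o[2])/d[2]
def tri(r1,r2):
    (a,d),(b,e)=r1,r2
    A=np.stack([d,-e],1); s=np.linalg.lstsq(A,b-a,rcond=None)[0]
    p,q=a+s[0]*d,b+s[1]*e; return (p+q)/2,np.linalg.norm(p-q)
tc=lambda u,v:((u+.5)/3-.5+230,(v+.5)/3-.5+80)
sc=lambda u,v:((u+.5)/3.7-.5+200,(v+.5)/3.7-.5+100)
E
python3 - <<'E'
from h import *
z=.205
T={k:plane("top",tc(*v),z)for k,v in dict(BL=(250,31),BR=(523,96),FL=(202,226),FR=(481,291)).items()}
S={k:plane("side",sc(*v),z)for k,v in dict(BL=(33,276),BR=(202,53),FL=(281,347),FR=(423,105)).items()}
for N in (T,S):
    print({k:np.round(v[:2],4) for k,v in N.items()})
    y=N["BL"]-N["BR"]; y2=N["FL"]-N["FR"]; x=N["BL"]-N["FL"]; x2=N["BR"]-N["FR"]
    print([round(float(np.arctan2(-v[0],v[1])),4) for v in (y,y2)],[round(float(np.arctan2(v[1],v[0])),4) for v in (x,x2)],[round(float(np.linalg.norm(v)),4) for v in (y,y2,x,x2)], (sum(N.values())/4)[:2], ((N["FL"]+N["FR"])/2)[:2])
print("grip top",plane("top",tc(401,381),.187),plane("side",sc(519,205),.182),tri(ray("top",tc(401,382)),ray("side",sc(519,205))))
print("beaker top",plane("top",tc(571,498),.085),plane("side",sc(649,166),.085))
print("cass",plane("top",tc(575,325),.07)); print("mould",plane("top",tc(112,153),.1))
E
```

```text
{'BL': array([0.8465, 0.0532]), 'BR': array([ 0.7992, -0.1586]), 'FL': array([0.6886, 0.0857]), 'FR': array([ 0.6435, -0.1226])}
[-0.2194, -0.2133] [-0.203, -0.2278] [0.2171, 0.2131, 0.1612, 0.1598] [ 0.74446505 -0.03556035] [ 0.66608189 -0.01841289]
{'BL': array([0.8447, 0.0575]), 'BR': array([ 0.7989, -0.1543]), 'FL': array([0.6904, 0.0914]), 'FR': array([ 0.6457, -0.121 ])}
[-0.2127, -0.2074] [-0.216, -0.2142] [0.2167, 0.217, 0.1579, 0.1568] [ 0.74492409 -0.03161866] [ 0.66805217 -0.01482236]
grip top [ 0.57751734 -0.0648883   0.187     ] [ 0.57682601 -0.06223778  0.182     ] (array([ 0.57763396, -0.06603256,  0.1784666 ]), np.float64(0.0008406737191073604))
beaker top [ 0.49693643 -0.22145944  0.085     ] [ 0.49940414 -0.21690641  0.085     ]
cass [ 0.64753886 -0.23389558  0.07      ]
mould [0.78314332 0.16986645 0.1       ]
```

```bash
cat > st.py <<'E'
from h import *
from plant import status
from scipy.spatial.transform import Rotation as R
yaw=-0.214; O=np.array([.667,-.0166,0]); C=np.array([[np.cos(yaw),-np.sin(yaw),0],[np.sin(yaw),np.cos(yaw),0],[0,0,1]])
GR=O+C@[-.077,-.065,.182]; HI=O+C@[-.007,.105,.182]
def st():
    s=status.observe(); q=s["ee_rot"]; Rt=R.from_quat([q[1],q[2],q[3],q[0]]).as_matrix()
    return s,np.array(s["tcp_pos"]),Rt
def show():
    s,p,Rt=st(); np.set_printoptions(precision=4,suppress=True)
    g=p-Rt[:,2]*.019
    print("t",s["clock"],"tcp",p,"F",s["wrist_force"],"Fcab",C.T@s["wrist_force"],"w",s["width"])
    print("grasp in cab mm",(C.T@(g-O))*1000,"j",s["joint_positions"])
    psi=np.arctan2(Rt[1,0],Rt[0,0]); print("tool x yaw",psi, "z axis",Rt[:,2])
    return s,p,Rt
def to(goal,psi=None):
    s,p,Rt=show(); print("tool shift cm",Rt.T@(np.array(goal)-p)*100)
    if psi is not None:
        cur=np.arctan2(Rt[1,0],Rt[0,0]); Rg=R.from_euler('z',psi)*R.from_euler('x',np.pi)
        print("rotvec tool",(R.from_matrix(Rt).inv()*Rg).as_rotvec())
E
python3 -m creep '[[[-2.4,-1.8,-0.3,0,0,-0.0165,100],[-2.4,-1.8,-0.3,0,0,-0.0165,100],[-2.4,-1.8,-0.3,0,0,-0.0165,100],[-2.4,-1.8,-0.3,0,0,-0.0165,100],[-2.4,-1.8,-0.3,0,0,-0.0165,100],[-2.4,-1.8,-0.3,0,0,-0.0165,100],[-2.4,-1.8,-0.3,0,0,-0.0165,100],[-2.4,-1.8,-0.3,0,0,-0.0165,100]]]'
python3 -c "
from st import *
print(GR,HI);to([.57,-.062,.25],np.pi+yaw)"
```

```text
clock: 0.82
tcp_pos: [0.3295, 0.3204, 0.2391]
ee_rot: [-0.003, 0.098, 0.995, -0.002]
wrist_force: [-0.1, -0.1, 0.4]
width: 0.0931
[ 0.57795236 -0.06376478  0.182     ] [0.68245856 0.08749146 0.182     ]
t 0.8167 tcp [0.3295 0.3204 0.2391] F [-0.0677 -0.0838  0.3872] Fcab [-0.0484 -0.0962  0.3872] w 0.09311545756033168
grasp in cab mm [-401.2554  257.7926  258.0764] j [ 0.5282  0.0847  1.6976 -0.0002  1.3671 -0.8458]
tool x yaw 2.9447406043127717 z axis [-0.0066 -0.0041 -1.    ]
tool shift cm [-31.057  -32.8092  -1.0943]
rotvec tool [-0.0054 -0.0056  0.0172]
```

```bash

python3 -m creep '[[[-1.9,-2,-0.1,0,0,0.002,100],[-1.9,-2,-0.1,0,0,0.002,100],[-1.9,-2,-0.1,0,0,0.002,100],[-1.9,-2,-0.1,0,0,0.002,100],[-1.9,-2,-0.1,0,0,0.002,100],[-1.9,-2,-0.1,0,0,0.002,100],[-1.9,-2,-0.1,0,0,0.002,100],[-1.9,-2,-0.1,0,0,0.002,100]]]'
python3 -m creep '[[[-1.9,-2,-0.1,0,0,0,100],[-1.9,-2,-0.1,0,0,0,100],[-1.9,-2,-0.1,0,0,0,100],[-1.9,-2,-0.1,0,0,0,100],[-1.9,-2,-0.1,0,0,0,100],[-1.5,-2,-0.1,0,0,0,100],[-1,-1.5,0,0,0,0,100],[0,0,0,0,0,0,100]]]'
python3 -c "
from st import *
to([.578,-.0638,.25],np.pi+yaw)
cv2.imwrite('pics/w1.png',imaging.get_image('wrist'))
import pickle; pickle.dump(imaging.camera_info('wrist'),open('w1.pkl','wb'))"
```

```text
clock: 1.48
tcp_pos: [0.4502, 0.1223, 0.2469]
ee_rot: [-0.003, 0.106, 0.994, -0.002]
wrist_force: [0.3, -0.1, -0.1]
width: 0.0933
clock: 2.15
tcp_pos: [0.5431, -0.0487, 0.2504]
ee_rot: [-0.005, 0.109, 0.994, -0.003]
wrist_force: [-0.2, -0.2, 0.6]
width: 0.0927
t 2.15 tcp [ 0.5431 -0.0487  0.2504] F [-0.1712 -0.1762  0.5789] Fcab [-0.1299 -0.2086  0.5789] w 0.0927359796264047
grasp in cab mm [-114.0442  -57.5674  269.3958] j [-0.2892  0.2376  1.4848 -0.0072  1.4279 -1.6402]
tool x yaw 2.9228278077903624 z axis [-0.0105 -0.0043 -0.9999]
tool shift cm [-3.7312 -0.7156  0.0097]
rotvec tool [-0.0065 -0.0093 -0.0047]
```

View pics/w1.png

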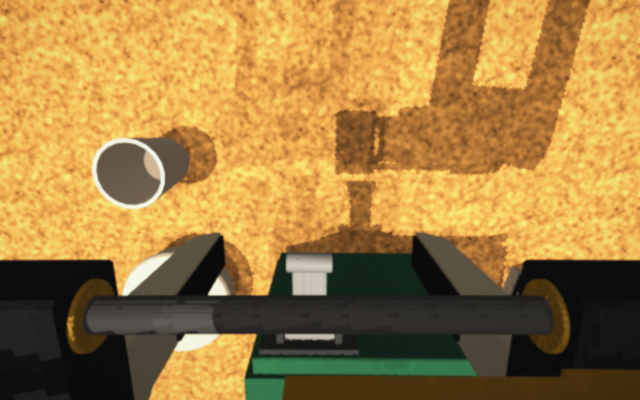

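The rolled edge lies at u 287–333, v≈264; the blade runs down to the escutcheon at (310,340). The paddle is clear between the fingers, slightly left of centre.

```bash
python3 -c "
from st import *
import pickle; i=pickle.load(open('w1.pkl','rb'))
for uv in [(287,265),(333,265),(310,255),(310,273),(310,264)]: 
  p=plane('wrist',uv,.187,i); print(p,(C.T@(p-O))*1000)
a,b=plane('wrist',(287,265),.187,i),plane('wrist',(333,265),.187,i);print(np.arctan2(-(b-a)[0],(b-a)[1]),np.linalg.norm(b-a))
cv2.imwrite('pics/w1c.png',cv2.resize(cv2.imread('pics/w1.png')[240:380,230:400],None,fx=4,fy=4))
"
```

```text
[ 0.57413561 -0.07646177  0.187     ] [-78.03322012 -78.21792301 187.        ]
[ 0.58093891 -0.04544458  0.187     ] [-77.97223704 -46.46343941 187.        ]
[ 0.57030571 -0.059302    0.187     ] [-85.41998416 -62.26293356 187.        ]
[ 0.58340513 -0.06228276  0.187     ] [-71.98634552 -62.39376906 187.        ]
[ 0.57681296 -0.06078276  0.187     ] [-78.74670203 -62.32797327 187.        ]
-0.2159204533570212 0.031754542160875435
```

View pics/w1c.png

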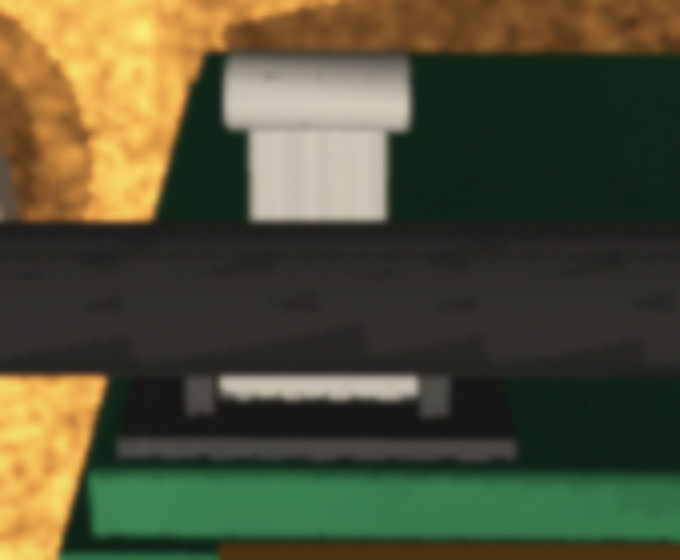

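```bash
sed -i 's/-.0166,0/-.0146,0/' st.py
python3 -m creep '[[[-0.6,-0.1,0,-0.001,-0.0015,-0.0005,100],[-0.6,-0.1,0,-0.001,-0.0015,-0.0005,100],[-0.6,-0.1,0,-0.001,-0.0015,-0.0005,100],[-0.6,-0.1,0,-0.001,-0.0015,-0.0005,100],[-0.6,-0.1,0,-0.001,-0.0015,-0.0005,100],[-0.6,-0.1,0,-0.001,-0.0015,-0.0005,100],[0,0,0,0,0,0,100],[0,0,0,0,0,0,100]]]'
python3 -c "
from st import *
print(GR);to(GR+[0,0,-.018],np.pi+yaw)"
```

```text
clock: 2.87
tcp_pos: [0.5785, -0.0566, 0.2499]
ee_rot: [-0.001, 0.105, 0.994, 0.002]
wrist_force: [-0.2, 0.1, 0.1]
width: 0.0931
[ 0.57795236 -0.06176478  0.182     ]
t 2.8667 tcp [ 0.5785 -0.0566  0.2499] F [-0.2179  0.0724  0.0798] Fcab [-0.2283  0.0245  0.0798] w 0.09305661917963479
grasp in cab mm [-77.5681 -59.8926 268.8672] j [-0.2912  0.298   1.4051  0.0029  1.4407 -1.6522]
tool x yaw 2.9314313610834635 z axis [-0.0012  0.0033 -1.    ]
tool shift cm [-0.0744 -0.5424  8.585 ]
rotvec tool [ 0.003  -0.0019  0.0038]
```

```bash

python3 -m creep '[[[0,-0.1,1.3,0.0005,0,0.0005,100],[0,-0.1,1.3,0.0005,0,0.0005,100],[0,-0.1,1.3,0.0005,0,0.0005,100],[0,-0.1,1.3,0,0,0.0005,100],[0,-0.1,1.3,0,0,0,100],[0,-0.05,1.3,0,0,0,100],[0,0,0.6,0,0,0,100],[0,0,0,0,0,0,100]]]'
python3 -c "
from st import *
to(GR+[0,0,-.018],np.pi+yaw)
cv2.imwrite('pics/s2.png',cv2.resize(imaging.get_image('side')[60:260,180:440],None,fx=3,fy=3))
cv2.imwrite('pics/w2.png',imaging.get_image('wrist'))"
```

```text
clock: 3.53
tcp_pos: [0.5774, -0.061, 0.1642]
ee_rot: [0.001, 0.105, 0.994, 0.001]
wrist_force: [-0.0, 0.0, -0.8]
width: 0.0931
t 3.5333 tcp [ 0.5774 -0.061   0.1642] F [-0.04    0.0211 -0.8137] Fcab [-0.0436  0.0121 -0.8137] w 0.09306243310936944
grasp in cab mm [-77.6831 -64.3655 183.2143] j [-0.2981  0.3529  1.5405  0.0015  1.2473 -1.6586]
tool x yaw 2.9307238293826217 z axis [ 0.0013  0.0011 -1.    ]
tool shift cm [-0.0661 -0.0663  0.0214]
rotvec tool [0.0014 0.001  0.0031]
```

View pics/s2.png

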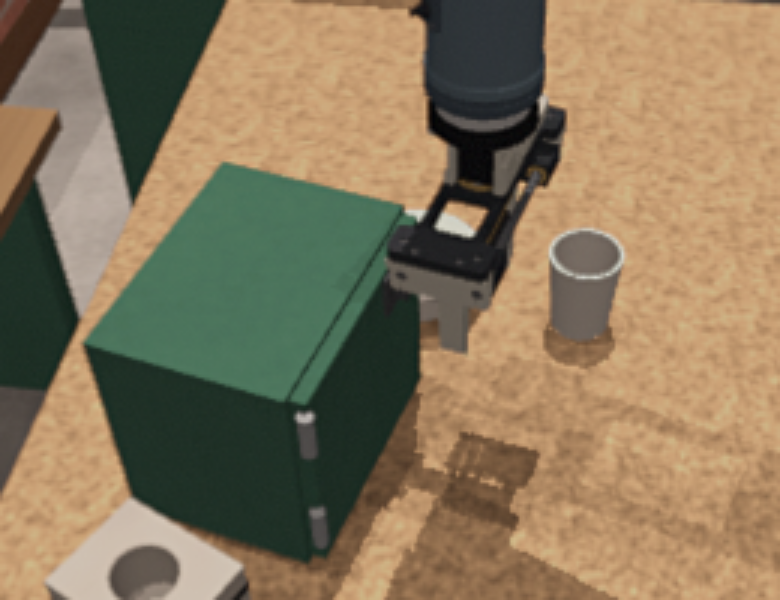

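View pics/w2.png

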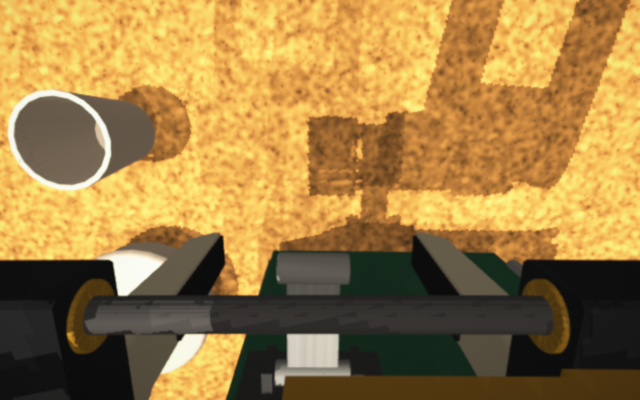

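The bar (u 277–350, centre 313) sits between the fingers (mid ≈318), about 2 mm off centre toward tool −y. I'll nudge it and close.

```bash

python3 -m creep '[[[0,-0.15,0,0,0,0,80],[0,0,0,0,0,0,50],[0,0,0,0,0,0,38],[0,0,0,0,0,0,34],[0,0,0,0,0,0,0],[0,0,0,0,0,0,0],[0,0,0,0,0,0,0],[0,0,0,0,0,0,0]]]'
python3 -c "
from st import *
show()"
```

```text
clock: 4.3
tcp_pos: [0.5803, -0.0633, 0.1702]
ee_rot: [0.005, 0.105, 0.994, -0.0]
wrist_force: [-0.5, 0.3, 0.5]
width: 0.0445
t 4.3 tcp [ 0.5803 -0.0633  0.1702] F [-0.548   0.2905  0.5374] Fcab [-0.5972  0.1675  0.5374] w 0.04447144299940873
grasp in cab mm [-74.6086 -66.0515 189.1821] j [-0.3007  0.3472  1.5335  0.0016  1.2503 -1.6614]
tool x yaw 2.931040630965322 z axis [ 0.0107 -0.0017 -0.9999]
```

```bash

python3 -m creep '[[[0.1,0,0.3,0,-0.005,0,47],[0.1,0,0.3,0,-0.004,0,47],[0,0,0,0,0,0,47],[0,0,0,0,0,0,47],[0,0,0,0,0,0,47],[0,0,0,0,0,0,47],[0,0,0,0,0,0,47],[0,0,0,0,0,0,47]]]'
python3 -c "
from st import *
show()"
```

```text
clock: 4.97
tcp_pos: [0.5778, -0.0627, 0.163]
ee_rot: [0.01, 0.105, 0.994, -0.001]
wrist_force: [-0.5, -0.7, -0.6]
width: 0.0435
t 4.9667 tcp [ 0.5778 -0.0627  0.163 ] F [-0.4596 -0.6624 -0.5733] Fcab [-0.3085 -0.7449 -0.5733] w 0.04346181679382869
grasp in cab mm [-77.3532 -65.9846 182.0128] j [-0.3015  0.3432  1.5581  0.0026  1.2208 -1.6627]
tool x yaw 2.931104427184088 z axis [ 0.0194 -0.0035 -0.9998]
```

```bash

python3 -m creep '[[[0,0,0,0,0.01,0,40],[0,0,0,0,0.009,0,37],[0,0,0,0,0,0,30],[0,0,0,0,0,0,0],[0,0,0,0,0,0,0],[0,0,0,0,0,0,0],[0,0,0,0,0,0,0],[0,0,0,0,0,0,0]]]'
python3 -c "
from st import *
show()"
```

```text
clock: 5.63
tcp_pos: [0.5777, -0.0631, 0.1633]
ee_rot: [-0.001, 0.105, 0.994, 0.0]
wrist_force: [-0.9, -0.3, 0.6]
width: 0.0317
t 5.6333 tcp [ 0.5777 -0.0631  0.1633] F [-0.8591 -0.2665  0.5744] Fcab [-0.7829 -0.4429  0.5744] w 0.03166699661614518
grasp in cab mm [-76.9469 -66.3922 182.2649] j [-0.3006  0.3563  1.5378 -0.0002  1.2493 -1.6607]
tool x yaw 2.931036999913753 z axis [-0.0018  0.0004 -1.    ]
```

```bash

python3 -m creep '[[[0,0,-0.05,0,0,0,0],[0,0,-0.05,0,0,0,0],[0,0,-0.05,0,0,0,0],[0,0,-0.05,0,0,0,0],[0,0,-0.05,0,0,0,0],[0,0,-0.05,0,0,0,0],[0,0,-0.05,0,0,0,0],[0,0,-0.05,0,0,0,0]]]'
python3 -c "
from st import *
show()"
```

```text
clock: 6.3
tcp_pos: [0.5773, -0.0629, 0.1648]
ee_rot: [-0.002, 0.105, 0.994, 0.001]
wrist_force: [0.5, -0.3, -5.1]
width: 0.0316
t 6.3 tcp [ 0.5773 -0.0629  0.1648] F [ 0.5275 -0.3272 -5.0755] Fcab [ 0.585  -0.2077 -5.0755] w 0.03164693402808705
grasp in cab mm [-77.2995 -66.2766 183.7947] j [-0.3007  0.356   1.5344  0.0002  1.2557 -1.6606]
tool x yaw 2.930638190817 z axis [-0.0042  0.0015 -1.    ]
```

```bash

python3 -m creep '[[[0,0,-0.1,0,0,0,0],[0,0,-0.1,0,0,0,0],[0,0,-0.1,0,0,0,0],[0,0,-0.1,0,0,0,0],[0,0,-0.1,0,0,0,0],[0,0,-0.1,0,0,0,0],[0,0,-0.1,0,0,0,0],[0,0,-0.1,0,0,0,0]]]'
python3 -c "
from st import *
show()"
```

```text
clock: 6.97
tcp_pos: [0.5766, -0.0622, 0.1717]
ee_rot: [-0.004, 0.106, 0.994, 0.001]
wrist_force: [2.9, 0.3, -7.8]
width: 0.0317
t 6.9667 tcp [ 0.5766 -0.0622  0.1717] F [ 2.8561  0.3437 -7.7697] Fcab [ 2.718   0.9424 -7.7697] w 0.03174117054779055
grasp in cab mm [-78.0931 -65.7745 190.7118] j [-0.3005  0.3509  1.5241  0.0012  1.2744 -1.6602]
tool x yaw 2.930168607831999 z axis [-0.007   0.0034 -1.    ]
```

```bash

python3 -m creep '[[[-0.03,0,-0.08,0,-0.001,0,0],[-0.03,0,-0.08,0,-0.001,0,0],[-0.03,0,-0.08,0,-0.001,0,0],[-0.03,0,-0.08,0,-0.001,0,0],[-0.03,0,-0.08,0,-0.001,0,0],[-0.03,0,-0.08,0,-0.001,0,0],[-0.03,0,-0.08,0,-0.001,0,0],[-0.03,0,-0.08,0,-0.001,0,0]]]'
python3 -c "
from st import *
show()"
```

```text
clock: 7.63
tcp_pos: [0.5776, -0.0625, 0.1779]
ee_rot: [-0.001, 0.105, 0.994, 0.001]
wrist_force: [1.1, 0.7, -8.1]
width: 0.0314
t 7.6333 tcp [ 0.5776 -0.0625  0.1779] F [ 1.0702  0.6757 -8.0545] Fcab [ 0.9023  0.8876 -8.0545] w 0.03142614061575145
grasp in cab mm [-77.1594 -65.8178 196.879 ] j [-0.3007  0.3446  1.5174  0.0016  1.2824 -1.6606]
tool x yaw 2.930238188596826 z axis [-0.0022  0.0023 -1.    ]
```

```bash

python3 -m creep '[[[-0.05,0,-0.08,0,0,0,0],[-0.05,0,-0.08,0,0,0,0],[-0.05,0,-0.08,0,0,0,0],[-0.05,0,-0.08,0,0,0,0],[-0.05,0,-0.08,0,0,0,0],[-0.05,0,-0.08,0,0,0,0],[-0.05,0,-0.08,0,0,0,0],[-0.05,0,-0.08,0,0,0,0]]]'
python3 -c "
from st import *
show()"
```

```text
clock: 8.3
tcp_pos: [0.579, -0.0628, 0.1835]
ee_rot: [-0.005, 0.105, 0.994, 0.001]
wrist_force: [-1.5, -0.7, -8.0]
width: 0.0316
t 8.3 tcp [ 0.579  -0.0628  0.1835] F [-1.4876 -0.6637 -8.0148] Fcab [-1.3128 -0.9644 -8.0148] w 0.03159544845692971
grasp in cab mm [-75.616  -65.8303 202.5348] j [-0.3     0.3472  1.4993  0.0009  1.305  -1.6598]
tool x yaw 2.9303494788845157 z axis [-0.0092  0.0037 -1.    ]
```

```bash

python3 -m creep '[[[-0.03,0,-0.08,0,-0.002,0,0],[-0.03,0,-0.08,0,-0.002,0,0],[-0.03,0,-0.08,0,-0.001,0,0],[-0.03,0,-0.08,0,-0.001,0,0],[-0.03,0,-0.08,0,-0.001,0,0],[-0.03,0,-0.08,0,-0.001,0,0],[-0.03,0,-0.08,0,-0.001,0,0],[-0.03,0,-0.08,0,-0.001,0,0]]]'
python3 -c "
from st import *
show()"
```

```text
clock: 8.97
tcp_pos: [0.5814, -0.0634, 0.1901]
ee_rot: [0.0, 0.105, 0.994, 0.001]
wrist_force: [-0.0, -0.0, -9.5]
width: 0.0316
t 8.9667 tcp [ 0.5814 -0.0634  0.1901] F [-0.0384 -0.0155 -9.4923] Fcab [-0.0342 -0.0233 -9.4923] w 0.03159945805359299
grasp in cab mm [-73.3365 -65.8776 209.0606] j [-0.3003  0.3401  1.493   0.0018  1.3082 -1.6603]
tool x yaw 2.9303666974600984 z axis [ 0.0008  0.0016 -1.    ]
```

```bash

python3 -m creep '[[[-0.035,0,-0.08,0,0,0,0],[-0.035,0,-0.08,0,0,0,0],[-0.035,0,-0.08,0,0,0,0],[-0.035,0,-0.08,0,0,0,0],[-0.035,0,-0.08,0,0,0,0],[-0.035,0,-0.08,0,0,0,0],[-0.035,0,-0.08,0,0,0,0],[-0.035,0,-0.08,0,0,0,0]]]'
python3 -c "
from st import *
show()"
```

```text
clock: 9.63
tcp_pos: [0.584, -0.064, 0.1964]
ee_rot: [-0.0, 0.105, 0.994, 0.001]
wrist_force: [-1.4, -0.1, -10.1]
width: 0.0315
t 9.6333 tcp [ 0.584  -0.064   0.1964] F [ -1.3767  -0.0868 -10.0878] Fcab [ -1.3269  -0.3772 -10.0878] w 0.03146499113719929
grasp in cab mm [-70.6155 -65.8994 215.3991] j [-0.2999  0.3411  1.4756  0.0017  1.3259 -1.6598]
tool x yaw 2.9303060011722835 z axis [-0.0005  0.0019 -1.    ]
```

```bash

python3 -m creep '[[[-0.04,0,-0.07,0,0,0,0],[-0.04,0,-0.07,0,0,0,0],[-0.04,0,-0.07,0,0,0,0],[-0.04,0,-0.07,0,0,0,0],[-0.04,0,-0.07,0,0,0,0],[-0.04,0,-0.07,0,0,0,0],[-0.04,0,-0.07,0,0,0,0],[-0.04,0,-0.07,0,0,0,0]]]'
python3 -c "
from st import *
show()"
```

```text
clock: 10.3
tcp_pos: [0.5867, -0.0646, 0.2017]
ee_rot: [-0.002, 0.105, 0.994, 0.001]
wrist_force: [0.1, 0.6, -9.6]
width: 0.0315
t 10.3 tcp [ 0.5867 -0.0646  0.2017] F [ 0.0942  0.617  -9.6311] Fcab [-0.039   0.6229 -9.6311] w 0.03145168521522463
grasp in cab mm [-67.8102 -65.9417 220.6874] j [-0.2994  0.3438  1.4584  0.0015  1.3428 -1.6592]
tool x yaw 2.9302463727200014 z axis [-0.0028  0.0024 -1.    ]
```

```bash

python3 -m creep '[[[-0.03,0,-0.06,0,0,0,0],[-0.03,0,-0.06,0,0,0,0],[-0.03,0,-0.06,0,0,0,0],[-0.03,0,-0.06,0,0,0,0],[-0.02,0,-0.05,0,0,0,0],[-0.02,0,-0.05,0,0,0,0],[-0.02,0,-0.05,0,0,0,0],[-0.02,0,-0.05,0,0,0,0]]]'
python3 -c "
from st import *
show()
cv2.imwrite('pics/s3.png',cv2.resize(imaging.get_image('side')[60:260,180:440],None,fx=3,fy=3))"
```

```text
clock: 10.97
tcp_pos: [0.5878, -0.065, 0.2034]
ee_rot: [-0.004, 0.105, 0.994, 0.001]
wrist_force: [0.8, -1.0, -15.3]
width: 0.0315
t 10.9667 tcp [ 0.5878 -0.065   0.2034] F [  0.7932  -1.0379 -15.3238] Fcab [  0.9955  -0.8457 -15.3238] w 0.03149004471449721
grasp in cab mm [-66.5594 -66.0773 222.4284] j [-0.2993  0.3477  1.4484  0.0013  1.3536 -1.6591]
tool x yaw 2.930248744548363 z axis [-0.0074  0.0036 -1.    ]
```

View pics/s3.png

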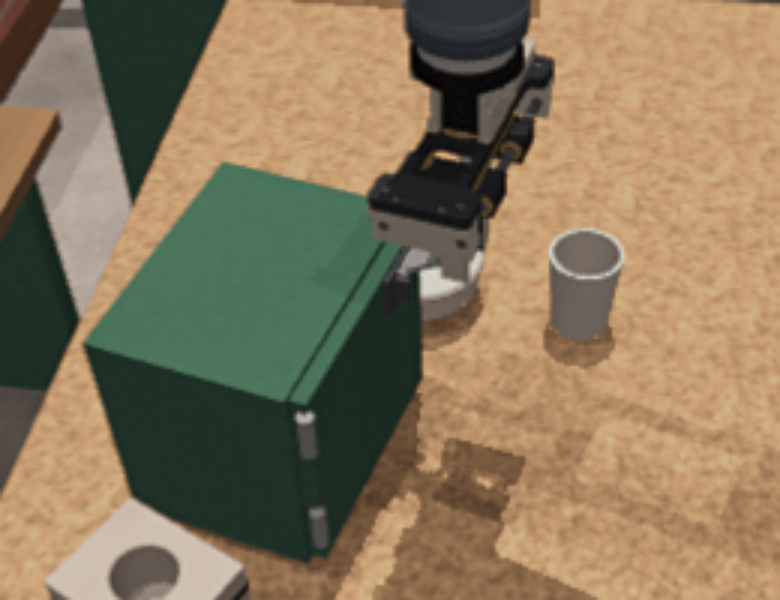

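```bash

python3 -m creep '[[[0.05,0,0.07,0,0,0,0],[0.05,0,0.07,0,0,0,0],[0,0,-0.01,0,-0.001,0,0],[0,0,-0.01,0,-0.001,0,0],[0,0,-0.01,0,-0.001,0,0],[0,0,-0.01,0,-0.001,0,0],[0,0,-0.01,0,-0.001,0,0],[0,0,-0.01,0,-0.001,0,0]]]'
python3 -c "
from st import *
show()"
```

```text
clock: 11.68
tcp_pos: [0.5878, -0.0649, 0.2033]
ee_rot: [0.001, 0.106, 0.994, 0.001]
wrist_force: [0.5, -0.9, -14.7]
width: 0.0318
t 11.6833 tcp [ 0.5878 -0.0649  0.2033] F [  0.4969  -0.8584 -14.7056] Fcab [  0.6679  -0.7333 -14.7056] w 0.03176835897150987
grasp in cab mm [-66.7127 -66.0512 222.2883] j [-0.2998  0.3417  1.4575  0.0021  1.3411 -1.6597]
tool x yaw 2.93016300737948 z axis [ 0.0019  0.0016 -1.    ]
```

```bash

python3 -m creep '[[[0.03,0,0.07,0,0,0,0],[0.03,0,0.07,0,0,0,0],[0.03,0,0.06,0,0,0,0],[0,0,0,0,0,0,0],[0,0,0,0,0,0,0],[0,0,0,0,0,0,0],[0,0,0,0,0,0,0],[0,0,0,0,0,0,0]]]'
python3 -c "
from st import *
show()"
```

```text
clock: 12.35
tcp_pos: [0.5876, -0.0649, 0.2029]
ee_rot: [0.002, 0.105, 0.994, 0.001]
wrist_force: [0.7, -1.0, -11.3]
width: 0.0313
t 12.35 tcp [ 0.5876 -0.0649  0.2029] F [  0.6849  -0.97   -11.2547] Fcab [  0.8752  -0.8024 -11.2547] w 0.03132446530441359
grasp in cab mm [-66.9455 -66.0592 221.8671] j [-0.2999  0.3396  1.4616  0.0022  1.3358 -1.6599]
tool x yaw 2.930226907745263 z axis [ 0.005   0.0007 -1.    ]
```

```bash

python3 -m creep '[[[0.04,0,0.07,0,0.001,0,0],[0.04,0,0.07,0,0.001,0,0],[0.04,0,0.07,0,0.001,0,0],[0.02,0,0.03,0,0.001,0,0],[0,0,0,0,0,0,0],[0,0,0,0,0,0,0],[0,0,0,0,0,0,0],[0,0,0,0,0,0,0]]]'
python3 -c "
from st import *
show()"
```

```text
clock: 13.02
tcp_pos: [0.5874, -0.0649, 0.2024]
ee_rot: [0.002, 0.105, 0.994, 0.001]
wrist_force: [0.4, 0.3, -10.1]
width: 0.0316
t 13.0167 tcp [ 0.5874 -0.0649  0.2024] F [  0.3569   0.3023 -10.0669] Fcab [  0.2846   0.3712 -10.0669] w 0.03158452103884798
grasp in cab mm [-67.1608 -66.0452 221.4283] j [-0.2998  0.3395  1.4627  0.002   1.3347 -1.6598]
tool x yaw 2.930281231310265 z axis [ 0.005   0.0005 -1.    ]
```

```bash

python3 -m creep '[[[0.05,0,0.08,0,0.001,0,0],[0.05,0,0.08,0,0.001,0,0],[0.05,0,0.08,0,0.001,0,0],[0.05,0,0.08,0,0.001,0,0],[0,0,0,0,0,0,0],[0,0,0,0,0,0,0],[0,0,0,0,0,0,0],[0,0,0,0,0,0,0]]]'
python3 -c "
from st import *
show()"
```

```text
clock: 13.68
tcp_pos: [0.5869, -0.0648, 0.2014]
ee_rot: [0.003, 0.105, 0.994, 0.0]
wrist_force: [0.8, -0.4, -7.6]
width: 0.0314
t 13.6833 tcp [ 0.5869 -0.0648  0.2014] F [ 0.8394 -0.4346 -7.6006] Fcab [ 0.9126 -0.2464 -7.6006] w 0.031401965177009966
grasp in cab mm [-67.7103 -66.0444 220.4397] j [-0.2998  0.3386  1.4666  0.0019  1.3307 -1.6597]
tool x yaw 2.9302791866533022 z axis [ 0.006  0.    -1.   ]
```

```bash

python3 -m creep '[[[0.05,0.018,0,0,0,0.003,0],[0.05,0.018,0,0,0,0.003,0],[0.05,0.018,0,0,0,0.003,0],[0.05,0.018,0,0,0,0.003,0],[0.05,0.018,0,0,0,0.003,0],[0.05,0.018,0,0,0,0.003,0],[0.05,0.018,0,0,0,0.003,0],[0.05,0.018,0,0,0,0.003,0]]]'
python3 -c "
from st import *
show()"
```

```text
clock: 14.35
tcp_pos: [0.5836, -0.0625, 0.2013]
ee_rot: [0.003, 0.118, 0.993, 0.0]
wrist_force: [1.4, -0.6, -6.4]
width: 0.0312
t 14.35 tcp [ 0.5836 -0.0625  0.2013] F [ 1.3829 -0.6234 -6.4226] Fcab [ 1.4838 -0.3155 -6.4226] w 0.031173355913269734
grasp in cab mm [-71.4704 -64.5764 220.271 ] j [-0.2976  0.3317  1.4769  0.0016  1.3261 -1.6319]
tool x yaw 2.9047060230548176 z axis [ 0.007  -0.0005 -1.    ]
```

```bash

python3 -m creep '[[[0.14,0.05,0,0,0,0.008,0],[0.14,0.05,0,0,0,0.008,0],[0.17,0.06,0,0,0,0.01,0],[0.17,0.06,0,0,0,0.01,0],[0.26,0.09,0,0,0,0.015,0],[0.26,0.09,0,0,0,0.015,0],[0.26,0.09,0,0,0,0.015,0],[0.26,0.09,0,0,0,0.015,0]]]'
cat >> st.py <<'E'
def sw():
    s,p,Rt=show(); g=p-Rt[:,2]*.019; r=C.T@(g-HI)*1000
    a0=np.arctan2(-171,-60.7); psi=np.arctan2(Rt[1,0],Rt[0,0])
    th=(a0-np.arctan2(r[1],r[0]))%(2*np.pi); th=th-2*np.pi if th>np.pi else th
    print("door by pos",th,"tool turn",2.9303-psi,"radius",np.hypot(r[0],r[1]),"F tool",Rt.T@s["wrist_force"])
E
python3 -c "
from st import *
sw()"
```

```text
clock: 15.02
tcp_pos: [0.5683, -0.051, 0.2012]
ee_rot: [0.004, 0.17, 0.985, 0.001]
wrist_force: [1.0, -0.5, -6.6]
width: 0.0315
t 15.0167 tcp [ 0.5683 -0.051   0.2012] F [ 0.9551 -0.5488 -6.6214] Fcab [ 1.0498 -0.3335 -6.6214] w 0.03149485498827276
grasp in cab mm [-88.8938 -56.6167 220.204 ] j [-0.2865  0.3022  1.519   0.0023  1.3129 -1.5154]
tool x yaw 2.7990832054209336 z axis [ 0.0079 -0.     -1.    ]
door by pos 0.12790999794765145 tool turn 0.13121679457906632 radius 181.1809899996615 F tool [-1.0347 -0.2137  6.6287]
```

```bash

python3 -m creep '[[[0.34,0.12,0,0,0,0.02,0],[0.43,0.15,0,0,0,0.025,0],[0.43,0.15,0,0,0,0.025,0],[0.43,0.15,0,0,0,0.025,0],[0.43,0.15,0,0,0,0.025,0],[0.43,0.15,0,0,0,0.025,0],[0.43,0.15,0,0,0,0.025,0],[0.43,0.15,0,0,0,0.025,0]]]'
python3 -c "
from st import *
sw()"
python3 -m creep '[[[0.43,0.15,0,0,0,0.025,0],[0.43,0.15,0,0,0,0.025,0],[0.43,0.15,0,0,0,0.025,0],[0.43,0.15,0,0,0,0.025,0],[0.43,0.15,0,0,0,0.025,0],[0.43,0.15,0,0,0,0.025,0],[0.43,0.15,0,0,0,0.025,0],[0.43,0.15,0,0,0,0.025,0]]]'
python3 -c "
from st import *
sw()"
```

```text
clock: 15.68
tcp_pos: [0.5417, -0.0233, 0.2013]
ee_rot: [0.006, 0.274, 0.962, 0.002]
wrist_force: [3.2, 0.7, -7.9]
width: 0.0317
t 15.6833 tcp [ 0.5417 -0.0233  0.2013] F [ 3.2239  0.668  -7.9479] Fcab [ 3.0085  1.3374 -7.9479] w 0.031722236829233336
grasp in cab mm [-120.7913  -35.2067  220.3109] j [-0.2514  0.2494  1.5909  0.0038  1.2902 -1.2674]
tool x yaw 2.585775468582988 z axis [ 0.0117  0.0007 -0.9999]
door by pos 0.3406758617045016 tool turn 0.344524531417012 radius 180.5723639229422 F tool [-2.3103  2.2143  7.9855]
clock: 16.35
tcp_pos: [0.5213, 0.01, 0.2013]
ee_rot: [0.008, 0.377, 0.926, 0.003]
wrist_force: [4.1, 0.4, -8.4]
width: 0.0317
t 16.35 tcp [0.5213 0.01   0.2013] F [ 4.1232  0.3697 -8.4337] Fcab [ 3.9507  1.2369 -8.4337] w 0.031697475786731315
grasp in cab mm [-147.8925   -6.9511  220.2894] j [-0.1972  0.2086  1.6444  0.0034  1.2713 -0.9949]
tool x yaw 2.3674139610053713 z axis [ 0.0175 -0.0002 -0.9998]
door by pos 0.5582698501477825 tool turn 0.5628860389946286 radius 179.95482581356248 F tool [-2.5823  3.0445  8.5046]
```

```bash

python3 -m creep '[[[0.43,0.17,0,0,0,0.025,0],[0.43,0.17,0,0,0,0.025,0],[0.43,0.17,0,0,0,0.025,0],[0.43,0.17,0,0,0,0.025,0],[0.43,0.17,0,0,0,0.025,0],[0.43,0.17,0,0,0,0.025,0],[0.43,0.17,0,0,0,0.025,0],[0.43,0.17,0,0,0,0.025,0]]]'
python3 -c "
from st import *
sw()"
python3 -m creep '[[[0.43,0.17,0,0,0,0.025,0],[0.43,0.17,0,0,0,0.025,0],[0.43,0.17,0,0,0,0.025,0],[0.43,0.17,0,0,0,0.025,0],[0.43,0.17,0,0,0,0.025,0],[0.43,0.17,0,0,0,0.025,0],[0.43,0.17,0,0,0,0.025,0],[0.43,0.17,0,0,0,0.025,0]]]'
python3 -c "
from st import *
sw()"
```

```text
clock: 17.02
tcp_pos: [0.5088, 0.0465, 0.2012]
ee_rot: [0.01, 0.476, 0.879, 0.003]
wrist_force: [4.0, -0.2, -8.3]
width: 0.032
t 17.0167 tcp [0.5088 0.0465 0.2012] F [ 3.9633 -0.1915 -8.3051] Fcab [ 3.9136  0.6546 -8.3051] w 0.0320262162443163
grasp in cab mm [-168.0162   26.0755  220.1715] j [-0.1263  0.1876  1.6714 -0.0017  1.2609 -0.7049]
tool x yaw 2.1497083814977893 z axis [ 0.0213 -0.0043 -0.9998]
door by pos 0.7739513824226334 tool turn 0.7805916185022106 radius 179.31896606414477 F tool [-2.2018  3.0836  8.3883]
clock: 17.68
tcp_pos: [0.5043, 0.0843, 0.2011]
ee_rot: [0.013, 0.568, 0.823, 0.003]
wrist_force: [3.8, -0.7, -8.4]
width: 0.0318
t 17.6833 tcp [0.5043 0.0843 0.2011] F [ 3.8495 -0.6638 -8.4403] Fcab [ 3.9027  0.1688 -8.4403] w 0.03180631176694187
grasp in cab mm [-180.5268   62.1135  220.1207] j [-0.0473  0.187   1.6724 -0.0079  1.2571 -0.4072]
tool x yaw 1.932849901097595 z axis [ 0.0247 -0.0087 -0.9997]
door by pos 0.9874092454135384 tool turn 0.9974500989024049 radius 178.74786399520917 F tool [-1.8415  3.1946  8.5382]
```

```bash

python3 -m creep '[[[0.43,0.17,0,0,0,0.025,0],[0.43,0.17,0,0,0,0.025,0],[0.43,0.17,0,0,0,0.025,0],[0.43,0.17,0,0,0,0.025,0],[0.43,0.17,0,0,0,0.025,0],[0.34,0.14,0,0,0,0.02,0],[0.26,0.1,0,0,0,0.015,0],[0.17,0.07,0,0,0,0.01,0]]]'
python3 -c "
from st import *
sw()
cv2.imwrite('pics/t4.png',imaging.get_image('top'))"
```

```text
clock: 18.35
tcp_pos: [0.5067, 0.1164, 0.2011]
ee_rot: [0.014, 0.642, 0.767, 0.004]
wrist_force: [3.4, -0.8, -8.2]
width: 0.0316
t 18.35 tcp [0.5067 0.1164 0.2011] F [ 3.3762 -0.8066 -8.2195] Fcab [ 3.4705 -0.0712 -8.2195] w 0.03163933981748588
grasp in cab mm [-185.0093   94.1116  220.1377] j [ 0.0208  0.2023  1.6531 -0.0142  1.2596 -0.1525]
tool x yaw 1.7481096336292894 z axis [ 0.0269 -0.013  -0.9996]
door by pos 1.1686086204301436 tool turn 1.1821903663707105 radius 178.3420050857979 F tool [-1.2453  2.9807  8.3171]
```

View pics/t4.png

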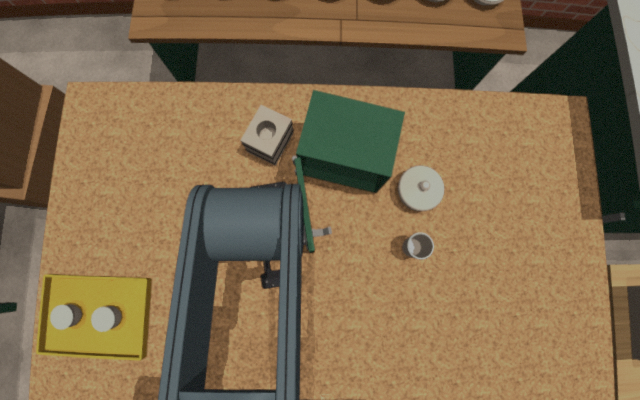

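```bash

python3 -m creep '[[[0.34,0.14,0,0,0,0.02,0],[0.34,0.14,0,0,0,0.02,0],[0.26,0.1,0,0,0,0.015,0],[0.17,0.07,0,0,0,0.01,0],[0.09,0.03,0,0,0,0.005,0],[0,0.02,0,0,0,0,0],[0,0,0,0,0,0,0],[0,0,0,0,0,0,0]]]'
python3 -c "
from st import *
sw()"
python3 -m creep '[[[0.1,0.02,0.2,0,0,0,0],[0.14,0.02,0.25,0,0,0,0],[0.13,0,0.25,0,0,0,0],[0.12,0,0.25,0,0,0,0],[0.11,0,0.25,0,0,0,0],[0.1,0,0.25,0,0,0,0],[0.09,0,0.25,0,0,0,0],[0.05,0,0.15,0,0,0,0]]]'
python3 -c "
from st import *
sw()"
```

```text
clock: 19.07
tcp_pos: [0.5093, 0.1293, 0.2011]
ee_rot: [0.014, 0.669, 0.743, 0.004]
wrist_force: [2.5, 0.0, -7.3]
width: 0.0318
t 19.0667 tcp [0.5093 0.1293 0.2011] F [ 2.5218  0.0462 -7.2996] Fcab [ 2.4544  0.5807 -7.2996] w 0.031837671807272275
grasp in cab mm [-185.1618  107.2781  220.1071] j [ 0.0466  0.2133  1.639  -0.0154  1.264  -0.0533]
tool x yaw 1.6749563552041091 z axis [ 0.0259 -0.0135 -0.9996]
door by pos 1.242486242055107 tool turn 1.2553436447958908 radius 178.17637890452363 F tool [-0.0987  2.3343  7.3611]
clock: 19.73
tcp_pos: [0.5088, 0.137, 0.1833]
ee_rot: [0.015, 0.67, 0.742, 0.003]
wrist_force: [-0.2, -1.4, -1.6]
width: 0.0318
t 19.7333 tcp [0.5088 0.137  0.1833] F [-0.2234 -1.3759 -1.561 ] Fcab [ 0.0739 -1.3919 -1.561 ] w 0.031759929544936095
grasp in cab mm [-187.3959  114.6639  202.2959] j [ 0.0632  0.23    1.6632 -0.0182  1.2221 -0.0338]
tool x yaw 1.673594417028992 z axis [ 0.0274 -0.0154 -0.9995]
door by pos 1.2832196587122908 tool turn 1.2567055829710079 radius 180.65459007383282 F tool [-1.3172 -0.404   1.5753]
```

```bash

python3 -m creep '[[[0.06,0,0.2,0,0,0,0],[0.06,0,0.25,0,0,0,0],[0.05,0,0.25,0,0,0,0],[0.05,0,0.25,0,0,0,0],[0.03,0,0.25,0,0,0,0],[0.03,0,0.25,0,0,0,0],[0.01,0,0.2,0,0,0,0],[0,0,0.08,0,0,0,0]]]'
python3 -c "
from st import *
sw()"
```

```text
clock: 20.4
tcp_pos: [0.5092, 0.141, 0.1687]
ee_rot: [0.016, 0.67, 0.742, 0.005]
wrist_force: [-4.4, -0.2, 4.8]
width: 0.0319
t 20.4 tcp [0.5092 0.141  0.1687] F [-4.3771 -0.1861  4.8247] Fcab [-4.2377 -1.1114  4.8247] w 0.031908581053815686
grasp in cab mm [-187.8374  118.71    187.7099] j [ 0.07    0.2436  1.6835 -0.0169  1.1851 -0.0266]
tool x yaw 1.6733575342480431 z axis [ 0.0305 -0.0136 -0.9994]
door by pos 1.3053693859894384 tool turn 1.2569424657519568 radius 181.3563339681692 F tool [ 0.1828 -4.2316 -4.9529]
```

```bash

python3 -m creep '[[[0,0,0,0,0,0,45],[0,0,0,0,0,0,60],[0,0,0,0,0,0,80],[0,0,0,0,0,0,100],[0,0,0,0,0,0,100],[0,0,0,0,0,0,100],[0,0,0,0,0,0,100],[0,0,0,0,0,0,100]]]'
python3 -c "
from st import *
sw()
cv2.imwrite('pics/w5.png',imaging.get_image('wrist'))"
```

```text
clock: 21.07
tcp_pos: [0.5123, 0.1423, 0.1698]
ee_rot: [0.018, 0.67, 0.742, 0.009]
wrist_force: [-0.2, -0.5, -0.6]
width: 0.0802
t 21.0667 tcp [0.5123 0.1423 0.1698] F [-0.2023 -0.5433 -0.5747] Fcab [-0.0823 -0.5739 -0.5747] w 0.08023451355366217
grasp in cab mm [-185.2153  120.5619  188.7711] j [ 0.0705  0.2435  1.681  -0.0144  1.1802 -0.0266]
tool x yaw 1.672855274732943 z axis [ 0.0378 -0.0107 -0.9992]
door by pos 1.316799737773147 tool turn 1.2574447252670569 radius 178.89341030368766 F tool [-0.5115 -0.2776  0.5724]
```

View pics/w5.png

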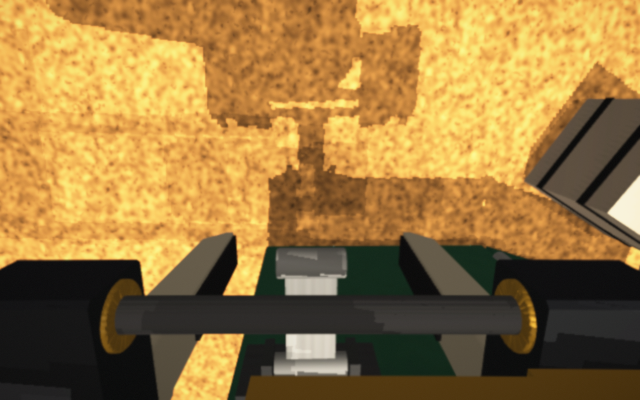

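The bar (u 277–347, v≈263) is free between the open fingers (235 and 400). Backing straight up.

```bash

python3 -m creep '[[[0,0,-0.8,0,0,0,100],[0,0,-1.5,0,0,0,100],[0,0,-2,0,0,0,100],[0,0,-2,0,0,0,100],[0,0,-2,0,0,0,100],[0,0,-2,0,0,0,100],[0,0,-2,0,0,0,100],[0,0,0,0,0,0,100]]]'
python3 -c "
from st import *
to([.40,.30,.29])"
```

```text
clock: 21.78
tcp_pos: [0.5061, 0.1436, 0.3001]
ee_rot: [0.016, 0.67, 0.742, 0.007]
wrist_force: [0.8, -0.3, 0.8]
width: 0.0929
t 21.7833 tcp [0.5061 0.1436 0.3001] F [ 0.7642 -0.2987  0.7651] Fcab [ 0.8102 -0.1296  0.7651] w 0.09285041333900255
grasp in cab mm [-191.4936  120.4699  319.1097] j [ 0.0737  0.1522  1.4728 -0.0133  1.4832 -0.0274]
tool x yaw 1.6726278749513457 z axis [ 0.0343 -0.0108 -0.9994]
tool shift cm [16.6519 -8.9868  0.4789]
```

```bash

python3 -m creep '[[[1.5,-1,0,0,0,0,100],[2.5,-1.3,0,0,0,0,100],[2.5,-1.3,0,0,0,0,100],[2.5,-1.3,0,0,0,0,100],[2.5,-1.3,0,0,0,0,100],[2.5,-1.3,0,0,0,0,100],[2,-1,0,0,0,0,100],[0,0,0,0,0,0,100]]]'
python3 -c "
from st import *
show()
cv2.imwrite('pics/t6.png',imaging.get_image('top'))
cv2.imwrite('pics/s6.png',imaging.get_image('side'))"
```

```text
clock: 22.45
tcp_pos: [0.402, 0.2978, 0.2936]
ee_rot: [0.017, 0.672, 0.74, 0.008]
wrist_force: [0.1, 0.1, 0.4]
width: 0.0929
t 22.45 tcp [0.402  0.2978 0.2936] F [0.0881 0.143  0.358 ] Fcab [0.0557 0.1584 0.358 ] w 0.0928853917915761
grasp in cab mm [-325.9877  249.086   312.5649] j [ 0.4335  0.1117  1.5356 -0.0257  1.4662  0.3402]
tool x yaw 1.6660711752642101 z axis [ 0.0362 -0.0114 -0.9993]
```

View pics/t6.png

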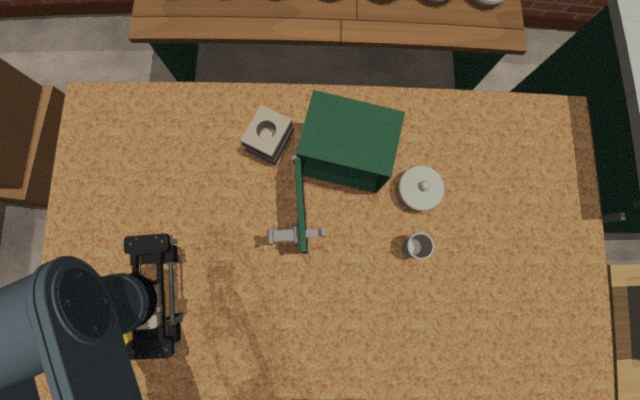

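View pics/s6.png

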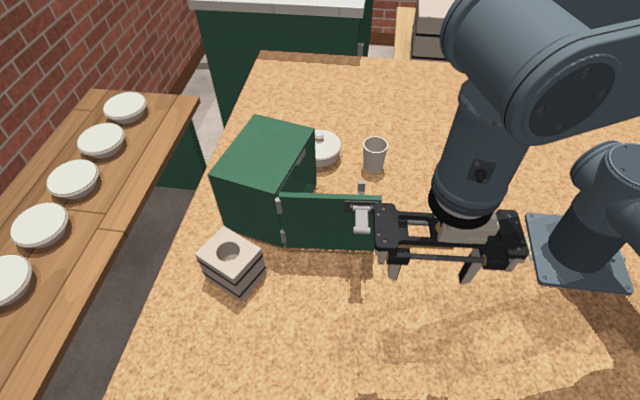

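Top view: the door edge runs (297,158)→(304,251), the paddle's rolled edge is at (270,236), and the mould, casserole and beaker are at their old pixels. Side view: the door is open and the paddle at (362,225) is level. I'll measure this.

```bash
python3 - <<'E'
from st import *
a,b=plane("top",(297,158),.202),plane("top",(304,251),.202); d=b-a
d0=C@[0,-1,0]; print("door deg",np.degrees(np.arctan2(d0[1],d0[0])-np.arctan2(d[1],d[0]))%360,np.linalg.norm(d))
A=cv2.imread('pics/top0.png').astype(int);B=cv2.imread('pics/t6.png').astype(int)
for n,(u0,u1,v0,v1) in dict(mould=(238,292,104,150),cass=(396,446,164,214),beak=(402,436,230,264)).items():
    p=cv2.phaseCorrelate(A[v0:v1,u0:u1].mean(2),B[v0:v1,u0:u1].mean(2)); print(n,p,np.abs(A-B)[v0:v1,u0:u1].mean())
t=cv2.imread('pics/t6.png')[140:270,240:350]; s=cv2.imread('pics/s6.png')[180:260,320:400]
cv2.imwrite('pics/c6.png',np.hstack([cv2.resize(t,(440,520),interpolation=2),cv2.resize(s,(360,360),interpolation=2)[:, :] if 0 else cv2.copyMakeBorder(cv2.resize(s,(360,360),interpolation=2),0,160,0,0,0)]))
E
```

```text
door deg 72.03890025245538 0.20685233726437377
mould ((-0.06137790267378662, 0.06895584026581147), 0.9634784954853638) 7.8605743424584
cass ((-0.08684035541159218, 0.005938447100355404), 0.9948363686960622) 8.271733333333334
beak ((-0.10330662766522636, -0.06481558135835641), 1.025532441674506) 7.136966551326413
```

View pics/c6.png

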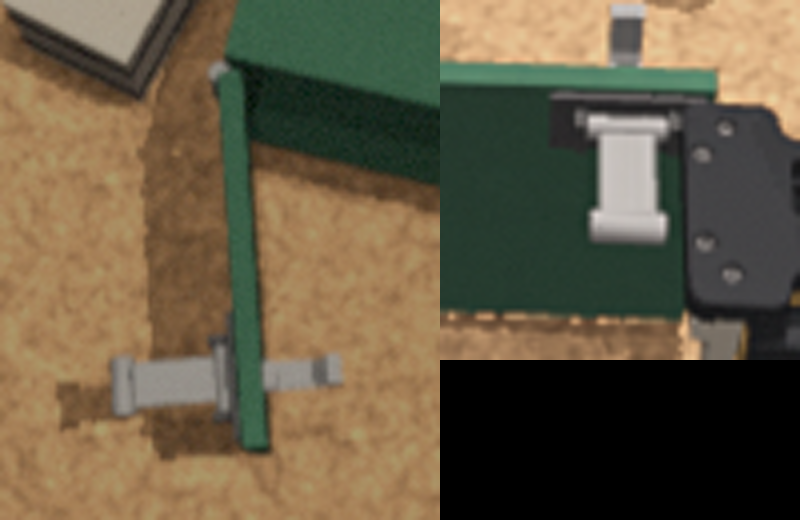

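```bash
python3 - <<'E'
from h import *
from plant import hand_in
print(tri(ray("top",(240+122/4-.4,140+387/4-.4)),ray("side",(320+188/4.5-.4,180+227/4.5-.4))))
print(hand_in())
E
```

```text
(array([0.50889153, 0.14130392, 0.1806151 ]), np.float64(0.0014298659112658336))
the job is handed in; nothing more can be done
None
```

I opened the cabinet as asked and handed the job in at about 22.5 s of the allowed 72 s.

- **Latch:** I pinched the rolled edge and lifted slowly until I felt the stop. That was at about 40 mm of lift; the vertical force rose from about 10 N to 15 N, so about 5 N of that was push on the stop. I then eased back 2 mm. The first pull gave only about 1.5 N, and the door moved nearly 4 mm, beyond its 2 mm of play, so the pawl had let go.
- **Swing:** I swung the door round its hinge arc. Horizontal forces stayed around 4 N or less in the readings, which come only at the end of each move.
- **Letting go:** I lowered the paddle by hand to about 5 mm above rest, where the wrist read 4.8 N upward. I then opened the fingers and backed away.

Last checks, from the top and side pictures:
- **Door:** it stands at about 72°.
- **Paddle:** the rolled edge is at z ≈ 0.181 m, against 0.182 m at rest, so it is back down.
- **Mould, casserole and beaker:** each shifted by 0.1 pixel or less in the top picture, so they did not move.
- **Arm:** it is clear of everything, with the wrist force near zero.

**Disagreements:**
- The top and side cameras differed by about 4 mm in the cabinet's sideways position, and I settled it with the wrist view.
- The open-door angle was about 75° from the tool's position before release, taken off an approximate hinge estimate, and 72° from the picture. Both are well past 60°.

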